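Clip the packing strip and counter-hold the hidden bolt head

TASK

Take the red sprung clip off its wooden stand by squeezing its handles, and let it spring shut over the top edge of the grey channel bracket at the yellow band, pinching bracket and copper packing strip together. Then reach down between the two flanges, grip the bolt head hidden behind the front flange by two flats, turn it so that the drooping spanner on the front nut comes up level, and finish while holding it there, so the spanner's weight cannot turn it back. Never push the spanner itself, and leave the loose vee block and brass disc where they are.

Things in the scene. Friction and masses are not known exactly. Their poses are not given: they have to be found in the camera images.
- bracket: fixed grey steel channel 90 x 200 mm; origin: centre of its underside; x away from the robot, y along it, z up. Front flange x -28..-22 mm, top z 97 mm, with a 3 mm copper strip in front (x -31..-28); rear flange x 22..28, top z 91; base 8 mm thick. The 44 mm gap between the flanges is open at the top and both ends (y +-100). A rubber-topped rest for the spanner stands in front of its -y end
- clip_mark (a point): centre of the yellow band (40 mm long) on the top edge of the bracket's front flange and strip: middle of the 9 mm thickness, at the top (z 97 mm); 140 mm along +y of the bolt axis; axes as the bracket's
- clip_stand: fixed wooden foot 70 x 70 x 22 mm with an upright steel tab 9 mm thick (x), 40 mm long (y), its top 97 mm above the table, the same as the bracket's front edge; the clip starts clipped on the tab, centred. Origin at the centre of the underside, z up
- clip: red sprung clip, 60 g; origin on its pivot (barrel radius 5 mm, along y), 7 mm above the tab's top at the start; jaws down, handles up. Handles 24 mm wide (y), 46 mm high, splayed along x: 26 mm apart outside at 10 mm above the pivot, 40 at the top. Squeezed along x (6-10 N) they open the jaws to a stop: handles parallel, 20 mm outside, jaws 23 mm apart; the origin's half (-x) then leans 14 deg
- clip_grip (a point): point between the clip's handles 25 mm above the pivot: where to squeeze (closing along the clip's x)
- clip_pads (a point): point between the clip's two rubber jaw pads, 30 mm below the pivot; the pads are 12 mm high and 22 mm wide and rest flat on the two faces of the edge that they grip
- clip_jaw (a joint): opening angle of the clip: 0 when closed on a 9 mm edge, 0.49 at the stop, sprung shut
- bolt_head (a point): centre of the hidden hexagon bolt head, 65 mm above the table, in the gap 18.5 mm behind the front flange and 25.5 mm before the rear one. Head 9 mm thick along its x (bolt axis = bracket x), 24 mm across flats, 28 over corners. The point turns with the bolt: its y is square to two flats, its z runs along these flats through two corners. A spacer of radius 10 mm lies between flange and head
- bolt_turn (a joint): turn of bolt, nut and spanner together about the bracket's x axis: 0 = spanner level and two flats upright; about 0.30 at the start, spanner drooped on its rest (its -y end down, the flats' upper ends leaning to -y). About 0.06 to 0.09 N m of spanner weight drives it back to 0.30
- hex_bolt: the dark steel M16 bolt, 69 mm long, through the front flange; origin at the centre of the head's outer (rear) face
- spanner: steel ring spanner on the nut in front of the bracket, reaching 155 mm from the bolt axis towards the bracket's -y, 8 mm thick, its rear side 5 mm in front of the packing strip; turns with the bolt (origin on the bolt axis at the flange's rear face)
- vee_block: grey steel vee block 50 x 60 x 36 mm, bystander, origin at the underside's centre
- brass_disc: brass disc, diameter 51, height 11 mm, bystander, origin at the underside's centre
There are look-alikes about, which are no part of the job. There is more than one size of the clip; the job needs the largest.

How it is judged:
On the way:
1. the clip sits closed on the bracket's top edge at the yellow band, released (x of clip_pads in the frame of clip_mark between -0.005 and 0.005 m and y of clip_pads in the frame of clip_mark between -0.02 and 0.02 m and z of clip_pads in the frame of clip_mark below -0.008 m and value of joint clip_jaw below 0.12 rad and angle between clip's own z axis and vertical below 0.2 rad and contact force between clip and bracket above 2 N and contact force between the fingers and clip below 0.2 N), for 0.2 s.
At the end, for the whole second after the job is handed in: Clip closed on the edge, untouched, upright within 11 deg, pads within 5 mm of mid-edge, 20 mm of the band's centre, 8 mm or more below the top; fingers grip the bolt's head end (within 40 mm) above 5 N and hold it still, spanner level within 0.09 rad (5 deg) and untouched (x of clip_pads in the frame of clip_mark between -0.005 and 0.005 m and y of clip_pads in the frame of clip_mark between -0.02 and 0.02 m and z of clip_pads in the frame of clip_mark below -0.008 m and value of joint clip_jaw below 0.12 rad and angle between clip's own z axis and vertical below 0.2 rad and contact force between each of the arm, the fingers and clip below 0.2 N and value of joint bolt_turn between -0.09 and 0.09 rad and velocity of joint bolt_turn between -0.1 and 0.1 rad/s and contact force between the fingers and hex_bolt above 5 N and contact force between each of the arm, the fingers and spanner below 0.5 N and distance between the grasp point and bolt_head below 0.04 m); the arm keeps its last pose, push and grip.
It fails at once if the robot pushes the spanner (contact force between any of the fingers, the arm and spanner above 3 N).
It fails at once if a bystander (vee block, brass disc) is moved more than 30 mm (distance of any of vee_block, brass_disc from where it was at the start of the episode above 0.03 m).
It also fails if it takes over 42 s, if anything falls off the work surface, if the arm or the gripper's body presses on something with over 40 N, if the wrist force passes 120 N, or if a joint passes its speed limit or range.

ROBOT

A 6-joint arm with a two-finger parallel gripper is mounted at the origin on the work surface; the furniture and walls round the work are solid. World frame = base frame: x ahead of the robot, y to its left, z up, the work surface at z = 0. Lengths are in m, angles in rad, forces in N, time in s.
With the tool pointing down it reaches from about 0.375 to 0.975 m from the base axis. Payload 3.8 kg.
Tool frame: the origin (TCP) lies on the centre line of the jaws, within the pads' length; the fingertips stand 14 mm ahead of it and the grasp point (between the pads) lies 5 mm behind it; z points along the fingers, y is the line along which they close (so a half turn about z gives the same grasp; the last joint's range is limited). The gripper opens to 85 mm and grips with 20 to 120 N. Pads are 22 mm wide; open, the fingers measure 114 mm over their backs; the gripper's body (76 mm by 85 mm) begins 54 mm behind the grasp point. The pads swing forward as they close: fully open they stand 13 mm farther back than shut.
Start: joints at [1.07, 0.264, 1.604, -0, 1.274, -0.037], TCP at [0.302, 0.604, 0.245] pointing down, gripper open.
Joint ranges: [-2.63, 2.63], [-0.94, 2.18], [0.31, 2.57], [-1.31, 4.45], [0, 2.66], [-2.55, 2.55]. Speed limits (rad/s): [2.57, 2.57, 3.14, 3.14, 3.14, 3.14].

INTERFACE

Orientations are given as a rotation vector (axis times angle).
In Python, from workcell import bot, eyes, spot_in gives the robot as it stands.
- The arm moves only by the tool carry_out, never from a script. Its argument "series" is text: rows parted by semicolons, each of 4 numbers parted by spaces: the shift along the world's x, y, z in m, then the turn about the world's z in degrees. In form: tx ty tz roll; .... A call has 1 to 20 rows; each row shifts and turns the commanded pose from where the row before left it; what a row does not reach is not made up. A row lasts 1/8 s, in which the tool goes at most 62.5 mm and 10.7 degrees, less where a joint would pass 70% of its speed; a pose out of reach is approached as far as the arm can. A call is refused whole if a number of a shift passes 0.0625 or a number of a turn 10.7, either way. A call with a gripper value outside its range is refused whole. "jaw" is the gripper command: -1 is shut, 1 is fully open, values between are in proportion, set as the call begins (left out, the last holds). The fingers move at their own pace and stop on an object; "grip_force" is the grip in N (left out, the last holds). Time passes only in rows, so rows that do not move let the fingers close. It gives the time, the measured TCP pose, the force, the opening and the grip force at its end, in the units of the state.
- bot.read_state(): the state, without advancing time (a new reading comes with each control period).
- eyes.read_camera(name): name is "scene" or "top" or "wrist"; returns (picture, depth): 480x640x3 uint8, blue, green, red; 480x640 float32, m along the optical axis (not along the pixel's ray), 0 where there is no reading.
- eyes.get_calibration(name): a dict with "K" (3x3 intrinsics, pixels), "position" and "rotation" of the camera in the world; the wrist camera has in their place "T_tool_cam" (4x4, takes a point from camera to tool coordinates, whose origin is the TCP and whose axes are the flange's). Camera axes: x right, y down, z forward; pixel columns grow to the right and rows downward; lengths in m; the calibration is good to about 2 mm. A picture is of the moment at which its call begins: read the wrist's pose just before it. get_calibration takes no time and is no camera call.
- bot.finish_job(): hands the job in; it is judged then, once.
Trained networks look in the newest picture that a camera, given by its name, has taken for a name from the list of things; names that differ only in an ending like _2 or _b are one class to them, and where a whole thing is asked for, a point or a joint stands for the part that bears it (a point fixed in the world has none). Each returns a list of dicts, best first, with "score" (0 to 1); they miss things now and then, are a little off and sometimes report something else, mostly with a low value. They report only what shows in the picture. A call takes as long as a camera call. They do not tell look-alikes from the thing itself.
- spot_in(camera, target): "rect" ([centre column, centre row, width, height] in pixels, round what is visible of it).
The state is a dict: "time": time; "q": joint angles; "joint_vel": joint speeds; "joint_torque": joint torques, N m; "tool_pos": TCP position; "tcp_rot": TCP orientation; "wrist_force": force on the tool from outside, world axes, zero at the start; "torque": the same for the moment, N m; "width": opening from 0.0 (shut) to 1.0 (fully open); "grip_force": force on a finger pad.
Only numpy, scipy, OpenCV 4.12 (cv2) and the standard library are available. Lean on these libraries where they do the work, as an engineer would, in place of code of your own. Each camera call takes 0.05 s, during which the arm holds its last target. There are 200 camera calls.

## Working session

There is one attempt and no reset: what is moved stays moved. The work goes in short steps, Python scripts to look and compute and a tool call to move; the robot and the scene stay as the last step left them, time stands still between calls to the robot, and variables do not carry over. Pictures are saved under pics/ and viewed, at most 10 in all, crops included, and the job is handed in when it is done.

Besides the shell and the picture viewer there is one more tool, called after "Call:" by a JSON object that holds its "fn" and its "kwargs", one argument or row to a line. carry_out: Moves the arm, as the interface text tells. Its arguments: {"type":"object","properties":{"series":{"type":"string"},"jaw":{"type":"number"},"grip_force":{"type":"number"}},"required":["series"]}

```bash
mkdir -p pics; ls; cat > h.py <<'E'
import numpy as np,cv2
from workcell import bot,eyes,spot_in
from scipy.spatial.transform import Rotation as R
def cam(n):
    s=bot.read_state(); im,d=eyes.read_camera(n); c=eyes.get_calibration(n); K=np.array(c["K"])
    if n=="wrist":
        T=np.array(c["T_tool_cam"]); Rt=R.from_rotvec(s["tcp_rot"]).as_matrix()
        Rw=Rt@T[:3,:3]; p=Rt@T[:3,3]+s["tool_pos"]
    else:
        Rw=np.array(c["rotation"]); p=np.array(c["position"])
        if Rw.shape!=(3,3): Rw=R.from_rotvec(Rw).as_matrix()
    v,u=np.mgrid[:480,:640]
    X=np.stack([(u-K[0,2])/K[0,0]*d,(v-K[1,2])/K[1,1]*d,d],-1)@Rw.T+p
    X[d<=0]=np.nan
    return im,d,X,K,Rw,p
def proj(P,K,Rw,p):
    q=(np.atleast_2d(P)-p)@Rw; return (q@K.T)[:,:2]/q[:,2:]
E
python3 - <<'E'
from h import *
print(bot.read_state())
ims=[]
for n in("scene","top"):
    im,d,X,K,Rw,p=cam(n); np.savez(n+".npz",im=im,X=X,K=K,Rw=Rw,p=p)
    cv2.imwrite(f"pics/{n}.png",im); print(n,p,Rw.round(2).tolist())
    for t in("bracket","clip","clip_stand","spanner","vee_block","brass_disc","hex_bolt"):
        for r in spot_in(n,t)[:4]:
            c=np.array(r["rect"]); print(t,round(r["score"],2),c.round().tolist(),X[int(c[1]),int(c[0])].round(3))
E
```

```text
pics
{'time': 0.0, 'q': array([ 1.07010650e+00,  2.64798564e-01,  1.60536754e+00,  1.80550364e-05,
        1.27373234e+00, -3.69211862e-02]), 'joint_vel': array([-0.00074761, -0.00069838,  0.00065604,  0.00065431,  0.00122475,
       -0.0001845 ]), 'joint_torque': array([-1.28082531e-03, -5.15128005e+01, -3.67308497e+01, -3.42205085e-04,
        1.31091071e-02, -2.94793028e-05]), 'tool_pos': array([0.30161176, 0.60307623, 0.2439349 ]), 'tcp_rot': array([-0.72183822, -3.05689222,  0.00348396]), 'wrist_force': array([0.02341799, 0.30350417, 0.32813666]), 'torque': array([ 0.0161    ,  0.0042496 , -0.00793376]), 'grip_force': 0.0, 'width': 0.9992874412321096}
scene [-0.06018841  0.53366633  0.49030365] [[-0.73, -0.3, 0.61], [-0.68, 0.32, -0.66], [-0.0, -0.9, -0.44]]
bracket 0.97 [330.0, 258.0, 116.0, 87.0] [ 0.497 -0.099  0.044]
bracket 0.16 [416.0, 276.0, 25.0, 14.0] [ 0.368 -0.206  0.009]
clip 0.84 [251.0, 281.0, 21.0, 57.0] [0.446 0.136 0.113]
clip 0.72 [242.0, 370.0, 19.0, 38.0] [0.374 0.22  0.039]
clip 0.72 [204.0, 346.0, 19.0, 40.0] [0.459 0.221 0.035]
clip_stand 0.73 [255.0, 317.
[... 700 characters left out ...]
04, -0.19, -0.98]]
bracket 0.66 [357.0, 211.0, 151.0, 54.0] [ 0.509 -0.148  0.098]
bracket 0.16 [367.0, 215.0, 15.0, 36.0] [ 0.503 -0.17   0.081]
clip 0.78 [215.0, 234.0, 20.0, 21.0] [0.463 0.124 0.105]
clip 0.63 [177.0, 280.0, 16.0, 10.0] [0.381 0.211 0.028]
clip 0.48 [176.0, 236.0, 14.0, 13.0] [0.472 0.219 0.027]
clip_stand 0.69 [221.0, 248.0, 41.0, 37.0] [0.447 0.126 0.023]
clip_stand 0.57 [369.0, 216.0, 13.0, 32.0] [ 0.503 -0.174  0.081]
vee_block 0.75 [429.0, 299.0, 35.0, 30.0] [ 0.339 -0.304  0.015]
brass_disc 0.87 [388.0, 280.0, 26.0, 25.0] [ 0.38  -0.219  0.009]
hex_bolt 0.7 [370.0, 216.0, 14.0, 34.0] [ 0.503 -0.176  0.08 ]
hex_bolt 0.29 [213.0, 233.0, 25.0, 24.0] [0.467 0.13  0.092]
```

```bash
python3 - <<'E'
from h import *
a=np.load("scene.npz")["im"];b=np.load("top.npz")["im"]
A=cv2.resize(a[190:410,170:490],(800,550),interpolation=cv2.INTER_CUBIC); cv2.imwrite("pics/sc.png",A)
B=cv2.resize(b[150:330,150:470],None,fx=2.5,fy=2.5,interpolation=cv2.INTER_CUBIC); cv2.imwrite("pics/tc.png",B)
E
```

```text
(no output)
```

View pics/sc.png

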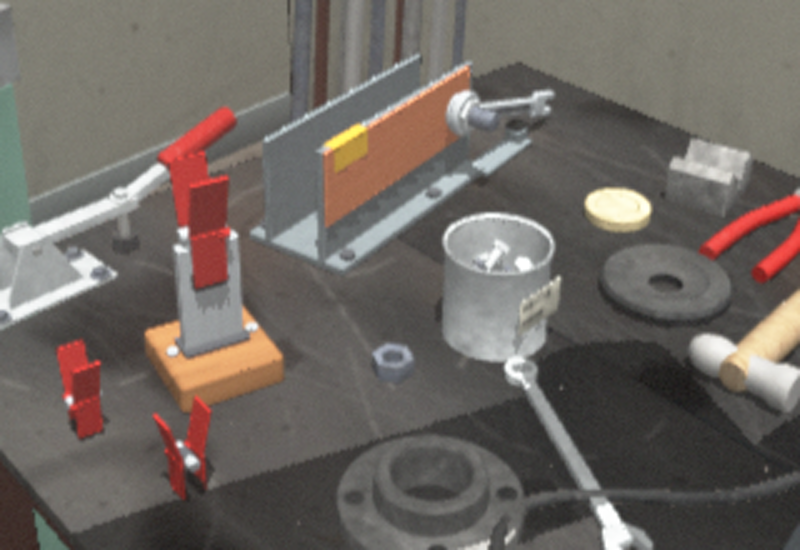

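View pics/tc.png

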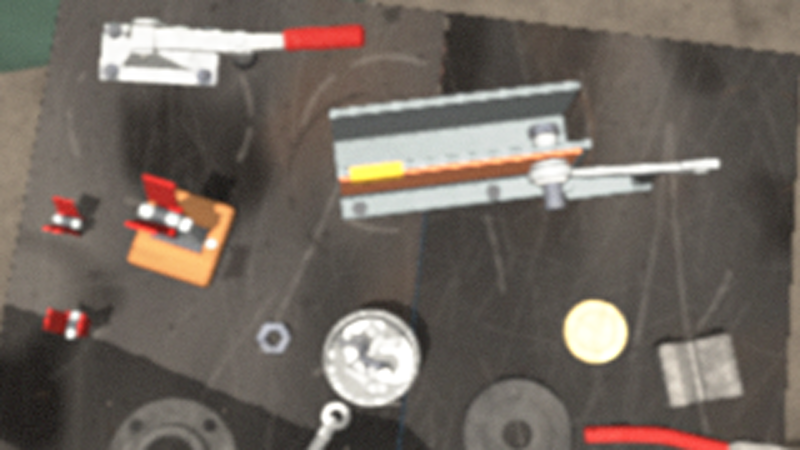

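The clip meant is the one clipped on the stand at scene (251,281): the largest, and the only one on a tab. The two smaller ones, at (242,370) and (204,346), lie on the table. The bracket has its yellow band near its left end. Next I fit poses for the bracket and the stand.

```bash
python3 - <<'E'
from h import *
def ang(n): return np.degrees(np.arctan2(n[1],n[0]))
for n in("scene","top"):
    D=np.load(n+".npz"); im,X=D["im"],D["X"]; hsv=cv2.cvtColor(im,cv2.COLOR_BGR2HSV); H,S,V=cv2.split(hsv)
    def reg(m,b): 
        x0,x1,y0,y1,z0,z1=b
        return m&(X[...,0]>x0)&(X[...,0]<x1)&(X[...,1]>y0)&(X[...,1]<y1)&(X[...,2]>z0)&(X[...,2]<z1)
    br=(.42,.62,-.24,.05,-.02,.15)
    cop=reg((H<14)&(S>80)&(V>60),br); yel=reg((H>=20)&(H<35)&(S>130),br)
    for nm,m in(("cop",cop),("yel",yel)):
        P=X[m]; 
        if len(P)<10: print(nm,len(P));continue
        print(n,nm,len(P),"min",np.percentile(P,2,0).round(3),"max",np.percentile(P,98,0).round(3),"med",np.median(P,0).round(4))
    if n=="scene":
        P=X[cop]; P=P[P[:,2]<.093]
        for _ in range(3):
            c=P.mean(0); v=np.linalg.svd(P-c)[2][2]; r=(P-c)@v; P=P[abs(r)<2*r.std()+1e-4]
        v*=np.sign(v[0]); print("strip plane",c.round(4),v.round(3),ang(v),r.std())
        Y=X[yel]; u=np.array([-v[1],v[0],0]); print("yel along",np.percentile((Y-c)@u,[1,50,99]).round(4),"n",np.percentile((Y-c)@v,[2,50,98]).round(4)); 
    # flange tops
    for z0,z1,nm in((.087,.0945,"rear"),(.0945,.102,"front")):
        m=reg(np.ones(H.shape,bool),(.44,.62,-.25,.05,z0,z1)); P=X[m]
        if n=="top" and len(P)>20:
            f=np.polyfit(P[:,1],P[:,0],1); r=P[:,0]-np.polyval(f,P[:,1]); k=abs(r)<.01; f=np.polyfit(P[k,1],P[k,0],1)
            print(nm,len(P),f.round(4),"y range",np.percentile(P[k,1],[1,99]).round(4), "yaw",-np.degrees(np.arctan(f[0])))
    wood=reg((H<22)&(S>90)&(V>60),(.38,.53,.05,.2,.016,.03))
    P=X[wood][:,:2].astype(np.float32); print(n,"wood",len(P),cv2.minAreaRect(P*1000), np.median(X[wood][:,2]))
    red=reg(((H<8)|(H>172))&(S>140),(.38,.53,.05,.2,.06,.2)); P=X[red]
    print("red",len(P),np.percentile(P,[2,50,98],0).round(4).tolist())
    vb=spot_in
E
```

```text
scene cop 1635 min [ 0.485 -0.181  0.039] max [0.611 0.032 0.096] med [ 0.4967 -0.0738  0.0697]
scene yel 169 min [ 0.485 -0.085  0.062] max [ 0.548 -0.016  0.097] med [ 0.4885 -0.0353  0.0912]
strip plane [ 0.5158 -0.068   0.0662] [ 0.194 -0.107 -0.975] -28.87916913917816 0.01280107986096943
yel along [-0.0015  0.0035  0.0071] n [-0.0405 -0.0332  0.0133]
scene wood 773 ((454.6985168457031, 128.80575561523438), (69.86548614501953, 71.86727905273438), 71.40031433105469) 0.020826021363855085
red 786 [[0.4372, 0.1158, 0.0751], [0.4468, 0.132, 0.1224], [0.4747, 0.1447, 0.1471]]
top cop 768 min [ 0.486 -0.191  0.041] max [0.617 0.034 0.099] med [ 0.5028 -0.0514  0.0747]
top yel 100 min [ 0.487 -0.054  0.087] max [ 0.497 -0.019  0.101] med [ 0.4913 -0.0366  0.0974]
rear 437 [-0.1051  0.5409] y range [-0.1266 -0.0016] yaw 6.000867914253698
front 472 [-0.1227  0.4886] y range [-0.2011 -0.0095] yaw 6.994348358532699
top wood 705 ((429.0214538574219, 136.89968872070312), (73.1631851196289, 137.9796142578125), 62.015480041503906) 0.022061900541587742
red 197 [[0.4384, 0.111, 0.0985], [0.4666, 0.1234, 0.1326], [0.4771, 0.1402, 0.1494]]
```

```bash
python3 - <<'E'
from h import *
s=bot.read_state(); M=R.from_rotvec(s["tcp_rot"]).as_matrix(); print("tool y yaw",np.degrees(np.arctan2(M[1,1],M[0,1])),M.round(3).tolist())
c=eyes.get_calibration("wrist"); print(c)
D=np.load("scene.npz"); im,X=D["im"],D["X"]
# strip face: points z .03-.09, iterative line fit x=a*y+b
H,S,V=cv2.split(cv2.cvtColor(im,cv2.COLOR_BGR2HSV))
m=(H<14)&(S>80)&(V>60)&(X[...,2]>.03)&(X[...,2]<.09)&(X[...,1]>-.2)&(X[...,1]<0)&(X[...,0]<.53)&(X[...,0]>.45)
P=X[m]; f=np.polyfit(P[:,1],P[:,0],1)
for _ in range(6):
    r=P[:,0]-np.polyval(f,P[:,1]); k=abs(r-np.median(r))<.004; f=np.polyfit(P[k,1],P[k,0],1)
print("strip face",f,k.sum(),len(P),"yaw",-np.degrees(np.arctan(f[0])),r[k].std(), "y rng",np.percentile(P[k,1],[1,99]))
# yellow in both
for n in("scene","top"):
    D=np.load(n+".npz"); im,X=D["im"],D["X"]; H,S,V=cv2.split(cv2.cvtColor(im,cv2.COLOR_BGR2HSV))
    m=(H>=20)&(H<35)&(S>120)&(X[...,0]>.47)&(X[...,0]<.51)&(X[...,1]>-.08)&(X[...,1]<.02)&(X[...,2]>.06)
    P=X[m]; print(n,len(P),P.min(0).round(4),P.max(0).round(4),np.median(P,0).round(4))
E
```

```text
tool y yaw 63.42422982711288 [[-0.894, 0.447, 0.0], [0.447, 0.894, 0.0], [-0.0, 0.0, -1.0]]
{'K': array([[389.88633254,   0.        , 327.56429651],
       [  0.        , 389.88633254, 233.37403733],
       [  0.        ,   0.        ,   1.        ]]), 'T_tool_cam': array([[ 1.27248748e-04, -9.48470412e-01, -3.16865684e-01,
         8.17567537e-02],
       [ 9.99999972e-01,  1.84617980e-04, -1.51029127e-04,
         8.83860253e-04],
       [ 2.01745761e-04, -3.16865656e-01,  9.48470408e-01,
        -1.28853119e-01],
       [ 0.00000000e+00,  0.00000000e+00,  0.00000000e+00,
         1.00000000e+00]])}
strip face [-0.121439    0.48391801] 1179 1181 yaw 6.924037650435723 0.0008580376588142939 y rng [-0.18530097 -0.00522309]
scene 162 [ 0.4843 -0.0551  0.0782] [ 0.5    -0.0137  0.0976] [ 0.4885 -0.0344  0.0916]
top 104 [ 0.4868 -0.0559  0.0832] [ 0.4975 -0.0172  0.1019] [ 0.4913 -0.0365  0.0974]
```

Call:
{"fn": "carry_out", "kwargs": {
  "series": "0.019 -0.0593 0 -10.2;0.019 -0.0593 0 -10.2;0.019 -0.0593 0 -10.2;0.019 -0.0593 0 -10.2;0.019 -0.0593 0 -10.2;0.019 -0.0593 0 -10.2;0.019 -0.0593 0 -10.2;0.019 -0.0593 0 -10.2;0 0 0 0;0 0 0 0",
  "jaw": 1,
  "grip_force": 30
}}

```text
time: 2.05
tool_pos: [0.454, 0.1293, 0.2454]
tcp_rot: [-2.544, -1.842, -0.001]
wrist_force: [0.1, 0.1, 0.8]
width: 0.997
grip_force: 0.0
```

```bash
python3 - <<'E'
from h import *
im,d,X,K,Rw,p=cam("wrist"); np.savez("w1.npz",im=im,X=X,K=K,Rw=Rw,p=p); cv2.imwrite("pics/w1.png",im)
for r in spot_in("wrist","clip")[:3]: print(r)
H,S,V=cv2.split(cv2.cvtColor(im,cv2.COLOR_BGR2HSV))
near=(abs(X[...,0]-.455)<.07)&(abs(X[...,1]-.129)<.07)
red=((H<8)|(H>172))&(S>140)&near&(X[...,2]>.05)
for z in np.arange(.06,.17,.01):
    m=red&(abs(X[...,2]-z)<.005); P=X[m]
    if len(P)>20:print(round(z,3),len(P),P[:,:2].mean(0).round(4),cv2.minAreaRect((P[:,:2]*1000).astype(np.float32)))
m=near&(abs(X[...,2]-.022)<.005); print(cv2.minAreaRect((X[m][:,:2]*1000).astype(np.float32)))
E
```

```text
{'rect': [333.5, 228.3, 66.7, 64.2], 'score': 0.8}
{'rect': [303.0, 95.3, 37.4, 27.0], 'score': 0.68}
{'rect': [214.6, 141.2, 37.7, 32.9], 'score': 0.61}
0.08 39 [0.4602 0.1311] ((456.2967834472656, 129.6624298095703), (21.735572814941406, 19.437786102294922), 71.93524932861328)
0.09 22 [0.4616 0.1387] ((459.0567932128906, 138.1576690673828), (4.29417610168457, 20.20213508605957), 71.5078353881836)
0.1 24 [0.4596 0.1378] ((457.42034912109375, 132.80892944335938), (15.505026817321777, 20.290119171142578), 71.396484375)
0.11 229 [0.4561 0.1285] ((455.9574279785156, 128.77389526367188), (25.868852615356445, 20.33945083618164), 71.86656188964844)
0.12 277 [0.4569 0.1311] ((456.7227478027344, 130.22021484375), (22.675933837890625, 24.116554260253906), 72.81681823730469)
0.13 327 [0.4571 0.1309] ((456.85504150390625, 130.358154296875), (22.963106155395508, 30.149320602416992), 72.03913116455078)
0.14 351 [0.4578 0.1307] ((456.60858154296875, 130.0760040283203), (22.835712432861328, 35.20421600341797), 71.543701171875)
0.15 411 [0.4568 0.1303] ((456.5416564941406, 130.0371551513672), (23.509220123291016, 38.979671478271484), 70.87482452392578)
((455.5833435058594, 128.3148651123047), (68.67696380615234, 70.1445541381836), 71.8169174194336)
```

View pics/w1.png

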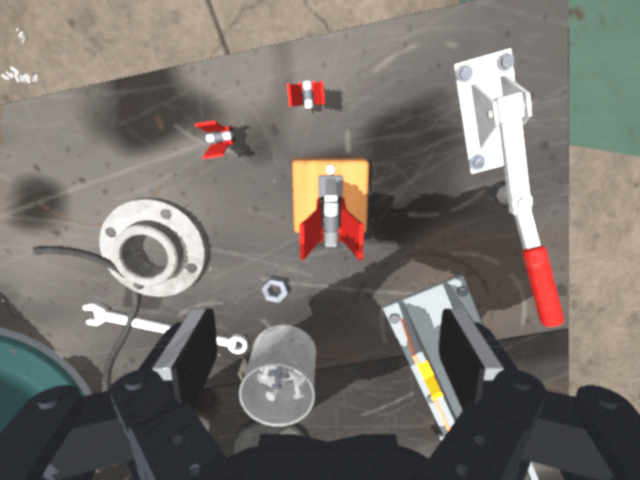

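Wrist view: clip at (332,228) on its stand, upright, 40 mm wide at the top, so it is the large one. The fingers straddle it. Going down to squeeze.

Call:
{"fn": "carry_out", "kwargs": {
  "series": "0.0023 0.0004 -0.03 0;0 0 -0.03 0;0 0 -0.03 0;0 0 -0.0314 0;0 0 0 0;0 0 0 0"
}}

```text
time: 2.9
tool_pos: [0.4567, 0.1309, 0.1249]
tcp_rot: [2.542, 1.845, 0.002]
wrist_force: [0.7, -0.3, 0.5]
width: 0.999
grip_force: 0.0
```

Call:
{"fn": "carry_out", "kwargs": {
  "series": "0 0 0 0;0 0 0 0;0 0 0 0;0 0 0 0;0 0 0 0;0 0 0 0;0 0 0 0;0 0 0 0",
  "jaw": -1,
  "grip_force": 30
}}

```text
time: 3.9
tool_pos: [0.4582, 0.1299, 0.1261]
tcp_rot: [2.543, 1.841, 0.006]
wrist_force: [-1.2, -0.9, 7.2]
width: 0.197
grip_force: 35.2
```

```bash
python3 - <<'E'
from h import *
print(bot.read_state()["width"]*85)
D=np.load("w1.npz"); im,X=D["im"],D["X"]; H,S,V=cv2.split(cv2.cvtColor(im,cv2.COLOR_BGR2HSV))
m=(H>=20)&(H<35)&(S>120)&(X[...,0]>.45)&(X[...,0]<.53)&(X[...,1]>-.08)&(X[...,1]<.02)&(X[...,2]>.06)
P=X[m]; print(len(P),P.min(0).round(4),P.max(0).round(4),np.median(P,0).round(4))
T=P[P[:,2]>.093]; print(cv2.minAreaRect((T[:,:2]*1000).astype(np.float32)),len(T))
im,d,X,K,Rw,p=cam("wrist"); a=im
im2=eyes.read_camera("scene")[0]
cv2.imwrite("pics/c1.png",np.hstack([cv2.resize(a,(400,300)),cv2.resize(im2[200:400,150:417],(400,300))]))
E
```

```text
16.757618851902325
430 [ 0.4863 -0.0797  0.0606] [ 0.5022 -0.0137  0.0993] [ 0.4929 -0.0349  0.0974]
((492.60833740234375, -33.959083557128906), (9.037689208984375, 41.0994873046875), 5.5770673751831055) 383
```

View pics/c1.png

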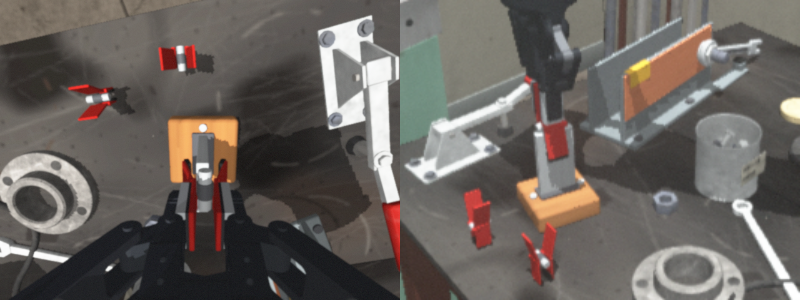

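Call:
{"fn": "carry_out", "kwargs": {
  "series": "0 0 0.01 0;0 0 0.02 0;0 0 0.02 0;0 0 0.02 0;0 0 0 0;0.0042 -0.0205 0 3.1;0.0042 -0.0205 0 3.1;0.0042 -0.0205 0 3.1;0.0042 -0.0205 0 3.1;0.0042 -0.0205 0 3.1;0.0042 -0.0205 0 3.1;0.0042 -0.0205 0 3.1;0.0042 -0.0205 0 3.4;0 0 0 0;0 0 0 0"
}}

```text
time: 5.88
tool_pos: [0.4892, -0.0339, 0.193]
tcp_rot: [-2.083, -2.349, 0.001]
wrist_force: [0.4, 0.7, -0.6]
width: 0.191
grip_force: 34.1
```

```bash
python3 - <<'E'
from h import *
s=bot.read_state(); M=R.from_rotvec(s["tcp_rot"]).as_matrix(); print(s["tool_pos"],s["width"],np.degrees(np.arctan2(M[1,1],M[0,1])))
a,d,X,K,Rw,p=cam("wrist")
im2=eyes.read_camera("scene")[0]
cv2.imwrite("pics/c2.png",np.hstack([cv2.resize(a,(400,300)),cv2.resize(im2[160:360,180:447],(400,300))]))
H,S,V=cv2.split(cv2.cvtColor(a,cv2.COLOR_BGR2HSV))
m=(H>=20)&(H<35)&(S>120)&(abs(X[...,0]-.493)<.02)&(abs(X[...,1]+.034)<.04)&(X[...,2]>.092)
P=X[m]; print(len(P)); print(cv2.minAreaRect((P[:,:2]*1000).astype(np.float32)))
E
```

```text
[ 0.48919743 -0.03394615  0.19304037] 0.19143899896111638 6.861242180199119
799
((491.92034912109375, -32.106971740722656), (8.774460792541504, 37.0892333984375), 6.811722755432129)
```

View pics/c2.png

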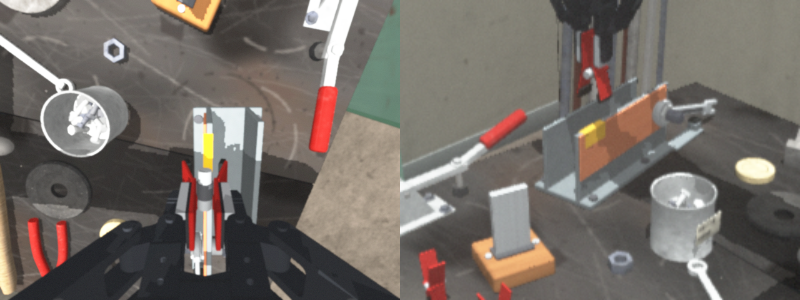

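Call:
{"fn": "carry_out", "kwargs": {
  "series": "0.0031 0 0 0;0 0 -0.015 0;0 0 -0.015 0;0 0 -0.015 0;0 0 -0.012 0;0 0 -0.006 0;0 0 0 0;0 0 0 0;0 0 0 0"
}}

```text
time: 7.1
tool_pos: [0.4935, -0.0344, 0.1316]
tcp_rot: [2.083, 2.351, 0.001]
wrist_force: [0.3, -0.4, -0.4]
width: 0.197
grip_force: 34.1
```

Call:
{"fn": "carry_out", "kwargs": {
  "series": "-0.001 0 -0.004 0;0 0 0 0;0 0 0 0"
}}

```text
time: 7.48
tool_pos: [0.4919, -0.0343, 0.1268]
tcp_rot: [-2.083, -2.351, 0.0]
wrist_force: [0.4, 0.7, -0.6]
width: 0.195
grip_force: 34.1
```

Call:
{"fn": "carry_out", "kwargs": {
  "series": "0 0 0 0;0 0 0 0;0 0 0 0;0 0 0 0;0 0 0 0;0 0 0 0;0 0 0 0",
  "jaw": 0.4
}}

```text
time: 8.35
tool_pos: [0.492, -0.0343, 0.1269]
tcp_rot: [-2.083, -2.352, 0.0]
wrist_force: [-0.2, -0.2, 0.3]
width: 0.702
grip_force: 0.0
```

Call:
{"fn": "carry_out", "kwargs": {
  "series": "0 0 0.03 0;0 0 0.04 0;0 0 0.04 0;0 0 0.02 0;0 0 0 0"
}}

```text
time: 8.98
tool_pos: [0.4933, -0.0345, 0.2591]
tcp_rot: [2.081, 2.349, 0.004]
wrist_force: [0.7, -0.4, -0.0]
width: 0.701
grip_force: 0.0
```

```bash
python3 - <<'E'
from h import *
s=bot.read_state(); print(s["time"],s["tool_pos"],s["width"])
a,d,X,K,Rw,p=cam("wrist"); im2=eyes.read_camera("scene")[0]
cv2.imwrite("pics/c3.png",np.hstack([cv2.resize(a,(400,300)),cv2.resize(im2[160:360,180:447],(400,300))]))
H,S,V=cv2.split(cv2.cvtColor(a,cv2.COLOR_BGR2HSV))
red=((H<8)|(H>172))&(S>140)&(abs(X[...,0]-.493)<.05)&(abs(X[...,1]+.034)<.05)
for z in(.075,.12,.13,.14,.15):
    P=X[red&(abs(X[...,2]-z)<.005)]
    if len(P)>9: print(z,len(P),cv2.minAreaRect((P[:,:2]*1000).astype(np.float32)))
print(np.nanmax(X[red][:,2]))
# rear flange from wrist, bolt
m=(abs(X[...,2]-.091)<.003)&(X[...,0]>.52)&(X[...,0]<.6)&(X[...,1]<0)&(X[...,1]>-.25); P=X[m]
print("rear",len(P),np.polyfit(P[:,1],P[:,0],1) if len(P)>9 else 0)
E
```

```text
8.975 [ 0.49333252 -0.03445951  0.25905401] 0.7005555675113662
0.12 255 ((492.32373046875, -34.49726104736328), (21.334924697875977, 22.919403076171875), 7.280630111694336)
0.13 280 ((492.0325622558594, -34.09852600097656), (27.730632781982422, 22.552734375), 7.128810405731201)
0.14 318 ((491.8350524902344, -34.96076965332031), (32.60905075073242, 24.10335350036621), 6.8691840171813965)
0.15 510 ((492.199462890625, -34.411277770996094), (39.07655715942383, 24.28721809387207), 8.01640796661377)
0.15344127138672792
rear 1591 [-0.12241067  0.53956217]
```

View pics/c3.png

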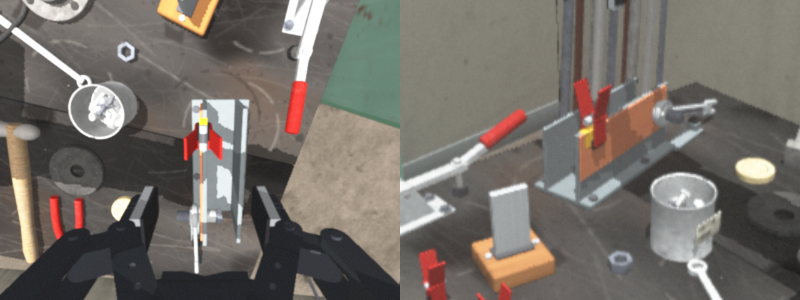

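```bash
python3 - <<'E'
import numpy as np
for n in("scene","top"):
    X=np.load(n+".npz")["X"]; m=(X[...,0]>.57)&(X[...,2]>.11)&(X[...,1]>-.4)&(X[...,1]<.2); P=X[m]; print(n,len(P)); 
    if len(P): print(np.percentile(P,[0,5,50,100],0).round(3))
E
```

```text
scene 19726
[[ 9.030e-01 -3.950e-01  1.100e-01]
 [ 9.390e-01  1.000e-03  1.280e-01]
 [ 9.780e-01  1.060e-01  3.150e-01]
 [ 1.869e+00  2.000e-01  4.890e-01]]
top 1563
[[ 0.904 -0.024  0.11 ]
 [ 0.912 -0.001  0.112]
 [ 0.931  0.118  0.124]
 [ 0.951  0.2    0.138]]
```

Call:
{"fn": "carry_out", "kwargs": {
  "series": "0.0045 -0.015 0 -10;0.0045 -0.015 0 -10;0.0045 -0.015 0 -10;0.0045 -0.015 0 -10;0.0045 -0.015 0 -10;0.0045 -0.015 0 -10;0.0045 -0.015 0 -10;0.0045 -0.015 0 -10;0.0045 -0.015 0 -10;0 0 0 0;0 0 0 0"
}}

```text
time: 10.45
tool_pos: [0.5317, -0.1687, 0.2555]
tcp_rot: [-3.134, -0.194, 0.003]
wrist_force: [-0.6, 0.3, -0.7]
width: 0.695
grip_force: 0.0
```

```bash
python3 - <<'E'
from h import *
s=bot.read_state(); M=R.from_rotvec(s["tcp_rot"]).as_matrix(); print(s["tool_pos"],s["q"],np.degrees(np.arctan2(M[1,1],M[0,1])))
a,d,X,K,Rw,p=cam("wrist"); im2=eyes.read_camera("scene")[0]; np.savez("w4.npz",im=a,X=X)
for t in("hex_bolt","bolt_head"): print([ (r["rect"],r["score"]) for r in spot_in("wrist",t)[:3]])
th=np.radians(6.95); ex=np.array([np.cos(th),np.sin(th)]); ey=np.array([-ex[1],ex[0]]); mk=np.array([.4923,-.034])
B=np.stack([(X[...,:2]-mk)@ex-.0265,(X[...,:2]-mk)@ey+.14,X[...,2]],-1)  # bracket x, y from bolt axis
np.save("B4.npy",B)
m=(B[...,0]>-.018)&(B[...,0]<.02)&(abs(B[...,1])<.03)&(B[...,2]>.05); P=B[m]
print(len(P)); print(np.percentile(P,[1,50,99],0).round(4)); 
for x in np.arange(-.016,.004,.002):
    Q=P[abs(P[:,0]-x)<.001]
    if len(Q)>3: i=Q[:,2].argmax(); print(round(x,3),len(Q),"ymin/max",Q[:,1].min().round(4),Q[:,1].max().round(4),"top",Q[i].round(4))
cv2.imwrite("pics/c4.png",np.hstack([cv2.resize(a,(400,300)),cv2.resize(im2[200:300,300:433],(400,300),interpolation=cv2.INTER_CUBIC)]))
E
```

```text
[ 0.53170371 -0.16870926  0.25551514] [-3.52113696e-01  3.78659555e-02  1.84323008e+00  3.68238975e-04
  1.26303896e+00  1.09496721e+00] -82.91813393123913
[([329.4, 236.8, 25.9, 85.8], 0.6)]
[([396.8, 237.2, 173.7, 84.7], 0.92)]
19537
[[-0.0131 -0.0296  0.0705]
 [ 0.0121 -0.0053  0.321 ]
 [ 0.015   0.0294  0.3317]]
-0.016 54 ymin/max -0.0279 0.0098 top [-0.0151 -0.0279  0.2616]
-0.014 128 ymin/max -0.0279 0.0099 top [-0.0134 -0.0275  0.2829]
-0.012 168 ymin/max -0.028 0.0098 top [-0.0111 -0.0278  0.2833]
-0.01 171 ymin/max -0.028 0.0098 top [-0.0097 -0.0275  0.2844]
-0.008 165 ymin/max -0.0281 0.0115 top [-0.0081 -0.0275  0.2849]
-0.006 235 ymin/max -0.0295 0.0133 top [-0.0065 -0.0273  0.2855]
-0.004 239 ymin/max -0.0294 0.0133 top [-0.0033 -0.029   0.2861]
-0.002 253 ymin/max -0.0295 0.0132 top [-0.0017 -0.0289  0.2872]
0.0 360 ymin/max -0.0295 0.0132 top [-0.0004 -0.0291  0.287 ]
0.002 208 ymin/max -0.0296 0.0082 top [ 0.0028 -0.029   0.2888]
```

View pics/c4.png

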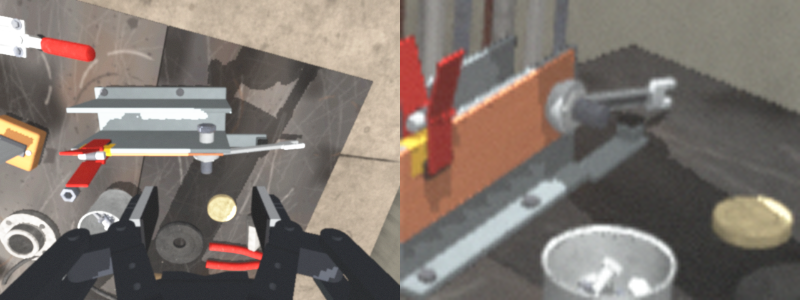

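Clip sits on the yellow band. In the wrist view the bolt head shows at about half-scale (206,128), in the gap.

```bash
python3 - <<'E'
import numpy as np
B=np.load("B4.npy"); m=(B[...,0]>-.02)&(B[...,0]<.02)&(abs(B[...,1])<.03)&(B[...,2]>.04)&(B[...,2]<.09);P=B[m]; print(len(P))
for x in np.arange(-.02,.006,.002):
    Q=P[abs(P[:,0]-x)<.001]
    if len(Q)>3: i=Q[:,2].argmax(); print(round(x,3),len(Q),"y",Q[:,1].min().round(4),Q[:,1].max().round(4),"top",Q[i].round(4))
# flange checks
for z,lo,hi in((.091,.0,.05),(.097,-.06,-.01)):
    Q=B[(abs(B[...,2]-z)<.002)&(B[...,0]>lo)&(B[...,0]<hi)&(B[...,1]>-.03)&(B[...,1]<.08)]; print(z,np.percentile(Q[:,0],[2,50,98]).round(4))
# spanner angle
S=B[(B[...,0]<-.03)&(B[...,0]>-.05)&(B[...,1]<-.03)&(B[...,1]>-.16)&(B[...,2]>.01)&(B[...,2]<.1)]
if len(S)>20: f=np.polyfit(S[:,1],S[:,2],1); print("spanner slope",f,len(S))
E
```

```text
752
-0.02 26 y -0.0088 0.0099 top [-0.019   0.0006  0.0759]
-0.018 50 y -0.0088 0.0099 top [-0.0173  0.0022  0.0761]
-0.016 53 y -0.0088 0.0098 top [-0.0164 -0.0011  0.0761]
-0.014 57 y -0.0088 0.0099 top [-0.013   0.0014  0.0758]
-0.012 47 y -0.0087 0.0098 top [-0.0123 -0.0011  0.0754]
-0.01 55 y -0.0087 0.0098 top [-0.0101  0.0014  0.0769]
-0.008 34 y -0.0112 0.0115 top [-0.0072 -0.0026  0.0781]
-0.006 73 y -0.012 0.0133 top [-0.0054 -0.0002  0.0787]
-0.004 76 y -0.0119 0.0133 top [-0.0045 -0.0059  0.0787]
-0.002 73 y -0.0119 0.0132 top [-0.0014 -0.0026  0.0781]
-0.0 187 y -0.0119 0.0132 top [-0.0005 -0.0034  0.078 ]
0.002 21 y -0.0111 0.0082 top [0.0011 0.0072 0.0748]
0.091 [0.0221 0.0251 0.0277]
0.097 [-0.0307 -0.026  -0.022 ]
spanner slope [0.27020918 0.06246842] 1426
```

Call:
{"fn": "carry_out", "kwargs": {
  "series": "0.0023 -0.0008 -0.05 0;0 0 -0.05 0;0 0 -0.03 0;0 0 -0.02 0;0 0 -0.02 0;0 0 -0.015 0;0 0 -0.0125 0;0 0 0 0;0 0 0 0",
  "jaw": -0.05
}}

```text
time: 11.78
tool_pos: [0.5353, -0.1703, 0.06]
tcp_rot: [3.135, 0.19, 0.002]
wrist_force: [-0.1, 0.0, 0.4]
width: 0.478
grip_force: 0.0
```

```bash
python3 - <<'E'
from h import *
s=bot.read_state(); print({k:np.round(s[k],3) for k in("time","tool_pos","wrist_force","torque","width")})
p=s["tool_pos"][:2]-[.4923,-.034]; th=np.radians(6.95); ex=np.array([np.cos(th),np.sin(th)]); ey=np.array([-ex[1],ex[0]]); print("bracket xy rel bolt axis",p@ex-.0265,p@ey+.14)
E
```

```text
{'time': np.float64(11.775), 'tool_pos': array([ 0.535, -0.17 ,  0.06 ]), 'wrist_force': array([-0.053,  0.032,  0.369]), 'torque': array([ 0.03 ,  0.046, -0.035]), 'width': np.float64(0.478)}
bracket xy rel bolt axis -0.00031021357258304016 -0.0004935087313674424
```

Call:
{"fn": "carry_out", "kwargs": {
  "series": "-0.0005 0.004 -0.001 0;-0.0003 0.003 0 0;0 0.001 0 0;0 0 0 0"
}}

```text
time: 12.28
tool_pos: [0.5343, -0.1626, 0.0588]
tcp_rot: [3.135, 0.19, 0.001]
wrist_force: [-1.1, -2.5, 2.0]
width: 0.476
grip_force: 1.6
```

Call:
{"fn": "carry_out", "kwargs": {
  "series": "0 0.001 0 0;0 0.001 0 0;0 0 0 0;0 0 0 0"
}}

```text
time: 12.78
tool_pos: [0.5343, -0.1623, 0.0588]
tcp_rot: [3.132, 0.19, 0.001]
wrist_force: [-2.2, -9.9, 0.6]
width: 0.473
grip_force: 4.8
```

Call:
{"fn": "carry_out", "kwargs": {
  "series": "0 0.001 0 0;0 0.0015 0.001 0;0 0 0.001 0;0 0 0.001 0;0 0 0.001 0;0 0 0 0"
}}

```text
time: 13.52
tool_pos: [0.5341, -0.1614, 0.0628]
tcp_rot: [3.13, 0.191, 0.001]
wrist_force: [-1.8, -16.0, -0.7]
width: 0.473
grip_force: 7.5
```

```bash
cat >> h.py <<'E'
def slope(n="scene"):
    a,d,X,K,Rw,p=cam(n); th=np.radians(6.95); ex=np.array([np.cos(th),np.sin(th)]); ey=np.array([-ex[1],ex[0]]); mk=np.array([.4923,-.034])
    B=np.stack([(X[...,:2]-mk)@ex-.0265,(X[...,:2]-mk)@ey+.14,X[...,2]],-1)
    S=B[(B[...,0]<-.028)&(B[...,0]>-.055)&(B[...,1]<-.035)&(B[...,1]>-.16)&(B[...,2]>.025)&(B[...,2]<.1)]
    f=np.polyfit(S[:,1],S[:,2],1); r=S[:,2]-np.polyval(f,S[:,1]); k=abs(r)<2*r.std(); f=np.polyfit(S[k,1],S[k,2],1)
    return f.round(4),len(S)
E
python3 - <<'E'
from h import *
D=np.load("scene.npz"); X=D["X"]; th=np.radians(6.95); ex=np.array([np.cos(th),np.sin(th)]); ey=np.array([-ex[1],ex[0]]); mk=np.array([.4923,-.034])
B=np.stack([(X[...,:2]-mk)@ex-.0265,(X[...,:2]-mk)@ey+.14,X[...,2]],-1)
S=B[(B[...,0]<-.028)&(B[...,0]>-.055)&(B[...,1]<-.035)&(B[...,1]>-.16)&(B[...,2]>.025)&(B[...,2]<.1)]; print("start",np.polyfit(S[:,1],S[:,2],1),len(S))
print("now",slope("scene"),slope("top"))
E
```

```text
start [0.2531979  0.06220294] 131Traceback (most recent call last):
  File "<stdin>", line 5, in <module>
  File "h.py", line 22, in slope
    f=np.polyfit(S[:,1],S[:,2],1); r=S[:,2]-np.polyval(f,S[:,1]); k=abs(r)<2*r.std(); f=np.polyfit(S[k,1],S[k,2],1)
    raise TypeError("expected non-empty vector for x")
TypeError: expected non-empty vector for x
```

```bash
python3 - <<'E'
from h import *
for n in("wrist","top","scene"):
    try: print(n,slope(n))
    except Exception as e: print(n,"none")
a=eyes.read_camera("wrist")[0]; b=eyes.read_camera("top")[0]
cv2.imwrite("pics/c5.png",np.hstack([cv2.resize(a,(400,300)),cv2.resize(b[150:275,290:457],(400,300),interpolation=cv2.INTER_CUBIC)]))
E
```

```text
wrist (array([0.0612, 0.0758]), 1952)
top none
scene (array([-0.0325,  0.0662]), 210)
```

View pics/c5.png

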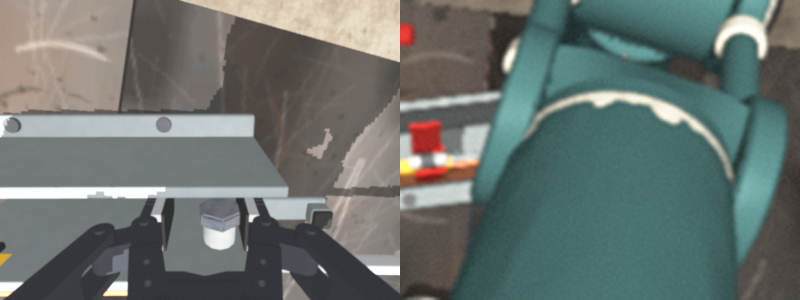

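Call:
{"fn": "carry_out", "kwargs": {
  "series": "0 -0.001 0 0;0.0003 -0.003 0 0;0.0003 -0.003 0 0;0.0001 -0.001 0 0;0 0 0 0;0 0 0 0;0 0 0 0;0 0 0 0",
  "jaw": -1,
  "grip_force": 60
}}

```text
time: 14.88
tool_pos: [0.5352, -0.17, 0.0646]
tcp_rot: [3.129, 0.191, 0.002]
wrist_force: [-5.8, -16.0, 9.1]
width: 0.253
grip_force: 58.9
```

```bash
python3 - <<'E'
from h import *
s=bot.read_state(); print(s["width"]*85,s["grip_force"],s["wrist_force"],s["torque"])
for n in("wrist","scene"):
    try: print(n,slope(n))
    except Exception as e: print(n,"none")
E
```

```text
21.480792616072584 58.87085006805137 [ -5.78038984 -16.01244068   9.12563495] [-2.42530437  1.00061767 -0.04676494]
wrist (array([0.0442, 0.0754]), 2778)
scene (array([-0.0441,  0.0661]), 209)
```

Call:
{"fn": "carry_out", "kwargs": {
  "series": "0.0005 -0.0015 0 0;0.0005 -0.0015 0 0;0 0 0 0;0 0 0 0"
}}

```text
time: 15.48
tool_pos: [0.5352, -0.1702, 0.0645]
tcp_rot: [3.134, 0.19, -0.002]
wrist_force: [-8.0, -5.9, 13.8]
width: 0.253
grip_force: 59.4
```

```bash
python3 - <<'E'
from h import *
s=bot.read_state(); print(s["width"],s["grip_force"],s["wrist_force"],s["torque"])
th=np.radians(6.95); ex=np.array([np.cos(th),np.sin(th)]); ey=np.array([-ex[1],ex[0]]); mk=np.array([.4923,-.034])
def W(bx,by,z): q=mk+(bx+.0265)*ex+(by-.14)*ey; return [q[0],q[1],z]
a,d,X,K,Rw,p=cam("scene"); s0=np.load("scene.npz")["im"]
# expected centreline pixels for spanner at angles 0,.1,.3 (front face bx=-.044)
f=6; o=np.array([345,215]); out=[]
for im in(s0,a):
    c=cv2.resize(im[215:265,345:411],None,fx=f,fy=f,interpolation=cv2.INTER_CUBIC)
    for t,col in((0,(0,255,0)),(.3,(0,0,255))):
        P=[W(-.044,-r*np.cos(t),.065-r*np.sin(t)) for r in(.0,.16)]
        q=((proj(np.array(P),K,Rw,p)-o+.5)*f).astype(int); cv2.line(c,tuple(map(int,q[0])),tuple(map(int,q[1])),col,1)
    out.append(c)
cv2.imwrite("pics/c6.png",np.hstack(out)); print(out[0].shape)
E
```

```text
0.2532352180901204 59.35041366610676 [-8.00631529 -5.88461503 13.78853816] [-0.83407755  1.35106518 -0.06992136]
(300, 396, 3)
```

View pics/c6.png

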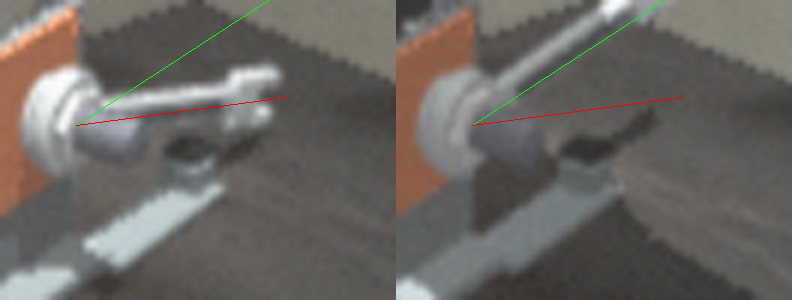

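The overlay on the scene crop shows the spanner lifted from its rest to close to the level (green) line. I'll relieve the residual arm force, then measure the angle more exactly.

Call:
{"fn": "carry_out", "kwargs": {
  "series": "0.001 -0.001 0.001 0;0.0005 0 0.001 0;0 0 0 0;0 0 0 0"
}}

```text
time: 16.02
tool_pos: [0.5352, -0.1701, 0.0646]
tcp_rot: [3.136, 0.19, -0.006]
wrist_force: [-6.2, -4.5, 7.9]
width: 0.25
grip_force: 58.8
```

```bash
cat > ang.py <<'E'
from h import *
from scipy.optimize import minimize_scalar
s=bot.read_state(); print(s["width"],s["grip_force"],s["tool_pos"],s["wrist_force"])
th=np.radians(6.95); ex=np.array([np.cos(th),np.sin(th)]); ey=np.array([-ex[1],ex[0]]); mk=np.array([.4923,-.034])
def B(X): return np.stack([(X[...,:2]-mk)@ex-.0265,(X[...,:2]-mk)@ey+.14,X[...,2]],-1)
D=np.load("scene.npz")
for nm,(im,X,K,Rw,p) in (("start",(D["im"],D["X"],D["K"],D["Rw"],D["p"])),("now",(lambda t:(t[0],t[2],t[3],t[4],t[5]))(cam("scene"))),("w4",(None,np.load("w4.npz")["X"],0,0,0)),("wrist",(lambda t:(t[0],t[2],0,0,0))(cam("wrist")))):
    b=B(X); m=(b[...,0]>-.056)&(b[...,0]<-.03)&(b[...,1]<-.04)&(b[...,1]>-.125)&(b[...,2]>.028)&(b[...,2]<.095)
    P=b[m]; 
    if len(P)<20: print(nm,len(P)); continue
    # centre line by bins in y (mid of min/max z), robust fit
    bins=np.arange(-.125,-.04,.005); C=[]
    for y in bins:
        Q=P[(P[:,1]>=y)&(P[:,1]<y+.005)]
        if len(Q)>3: C.append([Q[:,1].mean(),Q[:,2].min(),np.median(Q[:,2]),Q[:,2].max(),Q[:,0].mean()])
    C=np.array(C); print(nm,len(P),"n",len(C),"angles lo/med/hi",[round(float(np.arctan(np.polyfit(C[:,0],C[:,i],1)[0])),3) for i in(1,2,3)],"z@0 med",np.polyfit(C[:,0],C[:,2],1)[1].round(4),"bx",C[:,4].mean().round(4),"zmin/max",C[:,1].min().round(3),C[:,3].max().round(3))
E
python3 ang.py
```

```text
0.2498598791717176 58.81721828598529 [ 0.53520954 -0.17012669  0.06456134] [-6.16501117 -4.53038298  7.93002282]
start 106 n 16 angles lo/med/hi [0.276, 0.264, 0.265] z@0 med 0.0638 bx -0.0426 zmin/max 0.028 0.057
now 141 n 17 angles lo/med/hi [-0.004, -0.032, -0.066] z@0 med 0.0668 bx -0.042 zmin/max 0.06 0.079
w4 815 n 17 angles lo/med/hi [0.264, 0.276, 0.271] z@0 med 0.0689 bx -0.0387 zmin/max 0.028 0.06
wrist 2716 n 10 angles lo/med/hi [0.161, 0.031, -0.041] z@0 med 0.0732 bx -0.0376 zmin/max 0.059 0.078
```

Call:
{"fn": "carry_out", "kwargs": {
  "series": "0.001 -0.001 0.0015 0;0.0005 0 0.001 0;0 0 0 0;0 0 0 0;0 0 0 0;0 0 0 0"
}}

```text
time: 16.88
tool_pos: [0.5352, -0.1701, 0.0647]
tcp_rot: [-3.134, -0.19, 0.011]
wrist_force: [-5.7, -4.0, -3.8]
width: 0.249
grip_force: 59.2
```

```bash
python3 ang.py; python3 - <<'E'
from h import *
a,d,X,K,Rw,p=cam("scene"); H,S,V=cv2.split(cv2.cvtColor(a,cv2.COLOR_BGR2HSV))
P=X[((H<8)|(H>172))&(S>140)&(abs(X[...,0]-.492)<.04)&(abs(X[...,1]+.034)<.04)&(X[...,2]>.05)]
print("clip",len(P),P.min(0).round(3),P.max(0).round(3))
E
```

```text
0.24902821023773325 59.213234153576195 [ 0.53521245 -0.17013929  0.06467993] [-5.65819132 -3.9954713  -3.8238166 ]
start 106 n 16 angles lo/med/hi [0.276, 0.264, 0.265] z@0 med 0.0638 bx -0.0426 zmin/max 0.028 0.057
now 141 n 17 angles lo/med/hi [0.012, -0.036, -0.054] z@0 med 0.0662 bx -0.0424 zmin/max 0.059 0.078
w4 815 n 17 angles lo/med/hi [0.264, 0.276, 0.271] z@0 med 0.0689 bx -0.0387 zmin/max 0.028 0.06
wrist 2737 n 10 angles lo/med/hi [0.167, 0.03, -0.036] z@0 med 0.0731 bx -0.0376 zmin/max 0.058 0.078
clip 477 [ 0.471 -0.057  0.074] [ 0.512 -0.021  0.152]
```

The spanner reads level at about -0.03 rad, the grip is steady at 59 N, and the clip is in place. Handing in.

```bash
python3 -c "
from workcell import bot
print(bot.finish_job())"
```

```text
the job is handed in; nothing more can be done
None
```

I handed the job in at about 17 s on the robot's clock; no verdict came back. My last measurements had the clip closed on the bracket at the yellow band, and the bolt head gripped at 59 N with the spanner about 0.03 rad from level (limit 0.09).

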